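# Feed the test block into the bench metal checker

## Task

Set the green test block on the white checker bed in front of the funnel and let go of it. Then hold the blue push stick by its handle and feed the block with it through the narrow clear-covered channel until it meets the orange trip plate, and gently press the plate in about 5 mm, half of its travel, with no more than 20 N. Leave the block there, lay the stick back on the table clear of the checker, and do not disturb the bowl, shaker or mug.

Things in the scene. Friction and masses are not known exactly. Their poses are not given: they have to be found in the camera images.
- checker: Fixed white bench metal checker. Origin on the table below the cover's near edge; +x is the feed direction, y across, z up. Bed: x -150 to +140 mm, y -65 to +65 mm, flat top 25 mm above the table. A control box (x +140 to +215 mm, 80 mm tall) closes the far end. Open bed in front, then flares, then the narrow channel (see bay, mouth). No part but the control box is higher than 55 mm.
- bay (a point): Middle of the open loading place on the bed's top (checker x = -100 mm, y = 0, 25 mm above the table); axes as the checker's. The block goes here, its length along the feed direction. Beyond it, from checker x = -64 to -19 mm, two upright aluminium flares 27 mm high narrow from about 77 to 29 mm apart.
- mouth (a point): Middle of the cover's near edge, on the bed's top (checker x = y = 0, 25 mm above the table); axes as the checker's. Channel: checker x -20 to +130 mm between two aluminium rails, 29 mm apart, 27 mm high, 12 mm thick. The clear cover, 3 mm thick, lies from x = 0 to +130 mm, its underside 27 mm above the bed; before x = 0 all is open above.
- plate (a joint): How far the orange trip plate in the channel is pressed in (feed direction), in m: 0 at the start, hard stop at 0.010. 25 mm wide, 22 tall. It slides stiffly, only under about 7 N, and stays where left. Its depth is set anew each time and not measured: at the start its face is between checker x = +68 and +100 mm; find it by feel. Final: pressed in about 5 mm.
- block_center (a point): Centre of the loose green plastic test block, 40 mm long (its x axis), 24 mm wide (y) and 24 mm tall, with a steel dot on top; about 100 g. It starts lying on the table. Either end may go first.
- stick_grip (a point): Grasp point inside the upright handle of the loose blue push stick, 45 mm above its underside. x along the stick to its tip, z up. Handle 34 mm long (x), 16 wide (y), 16 to 62 mm up. The bar below, 18 mm wide, 16 tall, runs from 50 mm behind to 150 mm ahead of this point. 140 g; held, it yields 1-2 mm under load. Starts on the table, tip roughly in the feed direction.
- stick_tip (a point): Middle of the push stick's front end face, 150 mm ahead of stick_grip and 8 mm above the underside; axes as stick_grip.
- bowl: Steel bowl, rim radius 55 mm, 50 mm tall, loose, to be left alone. Origin at its underside.
- shaker: Aluminium shaker jar, radius 26 mm, 85 mm tall, loose, to be left alone. Origin at its underside.
- mug: White mug, radius 36 mm, 80 mm tall, loose, to be left alone. Origin at its underside.
Things that resemble listed ones, but are neither listed nor needed, are in the scene too. Of the things that look like the part that bears block_center, the middle-sized one is meant.

How it is judged:
On the way, in this order (a step that is already met when the one before it is completed fails the run):
1. the block lies on the bed in front of the covered channel, let go (x of block_center in the frame of checker between -0.155 and -0.02 m and y of block_center in the frame of checker between -0.025 and 0.025 m and z of block_center in the frame of checker between 0.033 and 0.041 m and contact force between the fingers and block below 0.05 N), for 0.2 s.
2. the block is pushed into the covered channel by the stick, not by the fingers (x of block_center in the frame of checker above 0.005 m and y of block_center in the frame of checker between -0.008 and 0.008 m and z of block_center in the frame of checker below 0.043 m and contact force between stick and block above 0.1 N and contact force between the fingers and block below 0.05 N), for 0.04 s.
3. the stick, through the block, has pressed the trip plate in by more than 2 mm (value of joint plate above 0.002 m and y of block_center in the frame of checker between -0.008 and 0.008 m and z of block_center in the frame of checker below 0.043 m and contact force between stick and block above 1 N), for 0.04 s.
At the end, for the whole second after the job is handed in: The trip plate stands pressed in by 2 to 8 mm, the block lies at rest in the covered channel (its centre more than 40 mm past the mouth), and the push stick lies at rest on the table (stick_grip lower than 60 mm), released and touching neither the checker nor the block (value of joint plate between 0.002 and 0.008 m and x of block_center in the frame of checker above 0.04 m and y of block_center in the frame of checker between -0.008 and 0.008 m and z of block_center in the frame of checker below 0.043 m and contact force between stick and checker below 0.05 N and contact force between stick and block below 0.05 N and height (world z) of stick_grip below 0.06 m and linear speed of each of stick, block below 0.02 m/s and contact force between the fingers and stick below 0.05 N).
It fails at once if the stick pushes the block with more than 20 N (contact force between stick and block above 20 N).
It fails at once if the block presses the checker with more than 25 N (contact force between block and checker above 25 N).
It fails at once if the bowl, shaker or mug is moved by more than 30 mm (distance of any of bowl, shaker, mug from where it was at the start of the episode above 0.03 m).
It also fails if it takes over 72 s, if anything falls off the work surface, if the arm or the gripper's body presses on something with over 40 N, if the wrist force passes 120 N, or if a joint passes its speed limit or range.

## Robot

A 6-joint arm with a two-finger parallel gripper is mounted at the origin on the work surface. World frame = base frame: x ahead of the robot, y to its left, z up, the work surface at z = 0. Lengths are in m, angles in rad, forces in N, time in s.
With the tool pointing down it reaches from about 0.375 to 0.975 m from the base axis. Payload 3.8 kg.
Tool frame: the origin (TCP) lies midway between the tips of the shut fingers; the grasp point (between the pads) lies bot.grasp_offset behind it (bot.grasp_offset is the distance from the TCP to the grasp point, in m); z points along the fingers, y is the direction in which the jaws open and shut (so a half turn about z gives the same grasp; the last joint's range is limited). The gripper opens to 85 mm and grips with 20 to 120 N. Pads are 22 mm wide; open, the fingers measure 114 mm over their backs; the gripper's body (76 mm by 85 mm) begins 54 mm behind the grasp point. The pads swing forward as they close: fully open they stand 13 mm farther back than shut.
Start: joints at [1.278, 0.264, 1.604, -0, 1.274, -0.037], TCP at [0.171, 0.653, 0.231] pointing down, gripper open.
Joint ranges: [-2.63, 2.63], [-0.94, 2.18], [0.31, 2.57], [-1.31, 4.45], [0, 2.66], [-2.55, 2.55]. Speed limits (rad/s): [2.57, 2.57, 3.14, 3.14, 3.14, 3.14].

## Interface

Orientations are given as a rotation vector (axis times angle).
In Python, from workcell import read_state, viewer, job, bot gives the robot as it stands.
- The arm moves only by the shell command python3 -m crank 'ROWS' [FORCE]. ROWS is text: rows parted by semicolons, each of 7 numbers parted by spaces: the shift along the tool's x, y, z in mm, then the turn, a rotation vector about the tool's x, y, z in rad, then the closure in counts, from 0 (fully open) to 255 (shut). A call has 1 to 20 rows; each row is the pose to reach, as a shift and turn from the pose commanded when the call began, along the tool's axes at that moment; what a row does not reach only later rows make up. A row lasts 1/8 s, in which the tool goes at most 62.5 mm and 10.7 degrees, less where a joint would pass 70% of its speed; a pose out of reach is approached as far as the arm can. A call with a gripper value outside its range is refused whole. The fingers move at their own pace and stop on an object; FORCE is the grip in N (left out, the last holds). Time passes only in rows, so rows that repeat a pose let the fingers close. It gives the time, the measured TCP pose, the force and the opening at its end, in the units of the state.
- read_state(): the state, without advancing time (a new reading comes with each control period).
- viewer.read_camera(name): name is "scene" or "side" or "wrist"; returns a dict with "pixels" (480x640x3 uint8, red, green, blue), "vertical_fov" (degrees; the focal length in pixels is half the picture's height over the tangent of half this angle, whatever the lens; pixels are square), "cx", "cy" (the principal point, pixels), "view" (4x4, takes a point from world to camera coordinates); the wrist camera has in their place "tool_from_camera" (4x4, takes a point from camera to tool coordinates, whose origin is the TCP and whose axes are the flange's). Camera axes: x right, y up, looking along -z (the intrinsics and any distortion apply to the point x, -y, -z); pixel columns grow to the right and rows downward; lengths in m; the calibration is good to about 2 mm. A picture is of the moment at which its call begins: read the wrist's pose just before it. There is no depth.
- job.finish_job(): hands the job in, once; it reports no verdict.
The state is a dict: "time": time; "q": joint angles; "joint_vel": joint speeds; "joint_torque": joint torques, N m; "tool_pos": TCP position; "tcp_rot": TCP orientation; "wrist_force": force on the tool from outside, world axes, zero at the start; "torque": the same for the moment, N m; "width": opening from 0.0 (shut) to 1.0 (fully open).
Only numpy, scipy, OpenCV 4.12 (cv2) and the standard library are available. Lean on these libraries where they do the work, as an engineer would, in place of code of your own. Each camera call takes 0.05 s, during which the arm holds its last target.

## Working session

There is one attempt and no reset: what is moved stays moved. The work goes in short steps, Python scripts to look and compute and a shell command to move; the robot and the scene stay as the last step left them, time stands still between calls to the robot, and variables do not carry over. Pictures are saved under pics/ and viewed, and the job is handed in when it is done.

```bash
ls; mkdir -p pics; python3 - <<'E'
from workcell import read_state, viewer, job, bot
import cv2
print(read_state()); print(bot.grasp_offset)
for n in ["scene","side","wrist"]:
    c=viewer.read_camera(n)
    cv2.imwrite(f"pics/{n}0.png",c["pixels"][:,:,::-1])
    print(n,{k:v for k,v in c.items() if k!="pixels"})
E
```

```text
pics
{'time': 0.0, 'q': array([ 1.27812088e+00,  2.64769002e-01,  1.60539175e+00,  9.48896317e-06,
        1.27366322e+00, -3.68634809e-02]), 'joint_vel': array([-6.66603635e-05, -1.73835302e-03, -5.69564923e-04, -1.77442608e-03,
        2.39718931e-04,  3.03170592e-04]), 'joint_torque': array([ 1.52435400e-04, -5.15105546e+01, -3.67318797e+01,  7.66373631e-06,
        1.29669457e-02, -6.56239969e-07]), 'tool_pos': array([0.17056079, 0.65234378, 0.22994174]), 'tcp_rot': array([-0.40069001, -3.11555522,  0.00345473]), 'wrist_force': array([-0.18976588, -1.08380653,  0.53789017]), 'torque': array([0.02112628, 0.02439327, 0.05703537]), 'width': 1.0014079413424646}
0.0187
scene {'vertical_fov': 44.10895724120754, 'cx': 319.61793913940824, 'cy': 233.07755727046637, 'view': array([[ 0.29625373,  0.95493363, -0.01831653, -0.11191198],
       [-0.51798371,  0.17674974,  0.83693035,  0.29023671],
       [ 0.80245037, -0.23845607,  0.54700283, -1.68216574],
       [ 0.        ,  0.        ,  0.        ,  1.        ]])}
side {'vertical_fov': 55.00364939167606, 'cx': 315.4594508974783, 'cy': 242.20517470179593, 'view': array([[-9.30113595e-01, -3.67271266e-01, -7.19310554e-04,
         5.49892806e-01],
       [ 2.54839581e-01, -6.46788479e-01,  7.18833396e-01,
        -2.50797972e-01],
       [-2.64472093e-01,  6.68413406e-01,  6.95182013e-01,
        -7.13375877e-01],
       [ 0.00000000e+00,  0.00000000e+00,  0.00000000e+00,
         1.00000000e+00]])}
wrist {'vertical_fov': 69.7392085139329, 'cx': 321.0251554093355, 'cy': 239.0226205765516, 'tool_from_camera': array([[-8.09633904e-04,  9.63109183e-01,  2.69109728e-01,
         6.87255198e-02],
       [ 9.99999400e-01,  5.81297083e-04,  9.28174768e-04,
         3.73803719e-04],
       [ 7.37500943e-04,  2.69110318e-01, -9.63109076e-01,
        -1.42148237e-01],
       [ 0.00000000e+00,  0.00000000e+00,  0.00000000e+00,
         1.00000000e+00]])}
```

View pics/scene0.png

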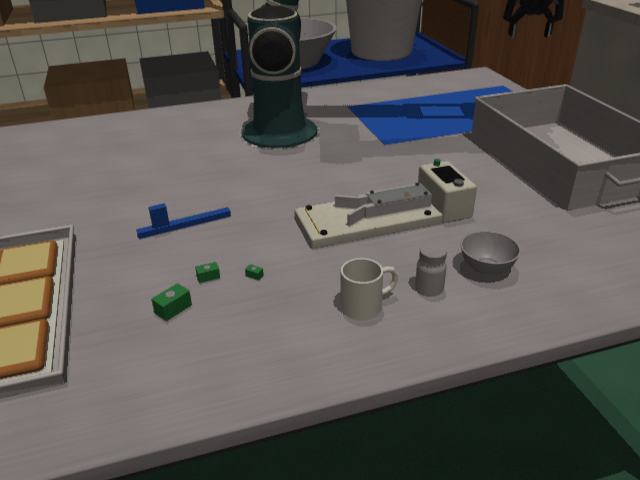

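View pics/side0.png

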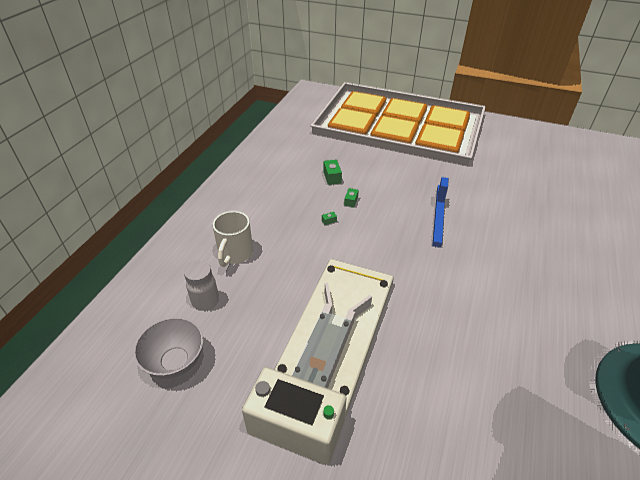

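View pics/wrist0.png

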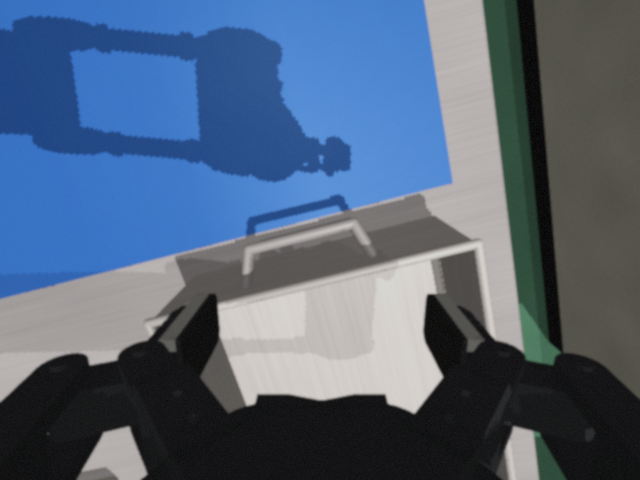

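The scene and side views show three green blocks, and the middle-sized one is at scene (207,271) and side (351,197). The blue stick is at scene (184,222), and the checker points to the right in the scene view. Next I'll localize them by casting rays.

```bash
cat > h.py <<'E'
import numpy as np, cv2
from scipy.spatial.transform import Rotation as R
from workcell import read_state, viewer, job, bot
def grab(n,save=None):
    s=read_state(); c=viewer.read_camera(n)
    if n=="wrist":
        T=np.eye(4);T[:3,:3]=R.from_rotvec(s["tcp_rot"]).as_matrix();T[:3,3]=s["tool_pos"]
        c["w"]=T@c["tool_from_camera"]
    else: c["w"]=np.linalg.inv(c["view"])
    c["f"]=240/np.tan(np.radians(c["vertical_fov"]/2))
    if save: cv2.imwrite(f"pics/{save}.png",c["pixels"][:,:,::-1])
    return c
def ray(c,u,v):
    d=np.array([(u-c["cx"])/c["f"],-(v-c["cy"])/c["f"],-1.])
    return c["w"][:3,3],c["w"][:3,:3]@d
def onz(c,u,v,z):
    o,d=ray(c,u,v); return o+d*(z-o[2])/d[2]
def proj(c,p):
    q=np.linalg.inv(c["w"])@np.append(p,1); return np.array([c["cx"]-c["f"]*q[0]/q[2], c["cy"]+c["f"]*q[1]/q[2]])
def tri(c1,p1,c2,p2):
    o1,d1=ray(c1,*p1);o2,d2=ray(c2,*p2)
    t=np.linalg.lstsq(np.stack([d1,-d2],1),o2-o1,rcond=None)[0]
    a,b=o1+t[0]*d1,o2+t[1]*d2
    return (a+b)/2,np.linalg.norm(a-b)
def hsv(c): return cv2.cvtColor(np.ascontiguousarray(c["pixels"]),cv2.COLOR_RGB2HSV)
def comps(m,mn=30):
    n,l,s,ce=cv2.connectedComponentsWithStats(m.astype(np.uint8))
    return [(s[i],ce[i],l==i) for i in range(1,n) if s[i][4]>=mn]
E
python3 - <<'E'
from h import *
a=grab("scene");b=grab("side")
for c in (a,b):
    c["h"]=hsv(c); H=c["h"]
    g=(H[...,0]>45)&(H[...,0]<80)&(H[...,1]>120)&(H[...,2]>40)
    bl=(H[...,0]>105)&(H[...,0]<125)&(H[...,1]>150)&(H[...,2]>40)
    print("green",[(s,ce.round(1)) for s,ce,_ in comps(g)])
    print("blue",[(s,ce.round(1)) for s,ce,_ in comps(bl)])
    cc=[x for x in comps(g)]
for n,c,(x,y,w,h) in (("sceneb",a,(120,180,160,150)),("sideb",b,(300,140,170,130)),("scenec",a,(280,150,210,110)),("sidec",b,(230,250,180,210))):
    im=c["pixels"][y:y+h,x:x+w,::-1]; k=min(800//w,600//h)
    cv2.imwrite(f"pics/{n}.png",cv2.resize(im,None,fx=k,fy=k,interpolation=cv2.INTER_CUBIC)); print(n,k)
E
```

```text
green [(array([196, 262,  24,  20, 305], dtype=int32), array([207.5, 272.4])), (array([246, 265,  17,  15, 165], dtype=int32), array([254.1, 272.2])), (array([152, 284,  39,  36, 823], dtype=int32), array([171.5, 302.1]))]
blue [(array([135,   0,  69,  14, 733], dtype=int32), array([166.8,   5. ])), (array([ 301,   32,  166,   55, 3855], dtype=int32), array([381.3,  62.8])), (array([236,  50,   8,  33, 159], dtype=int32), array([239.6,  65.2])), (array([ 348,   86,  163,   58, 4719], dtype=int32), array([421.8, 115.3])), (array([ 137,  204,   93,   34, 1136], dtype=int32), array([176.4, 220.2]))]
green [(array([324, 160,  18,  15, 153], dtype=int32), array([332. , 166.9])), (array([345, 188,  13,  12,  90], dtype=int32), array([351.1, 194.1])), (array([322, 212,  15,   9,  60], dtype=int32), array([328.2, 215.9])), (array([324, 406,  10,  13,  88], dtype=int32), array([328.2, 410.7]))]
blue [(array([441, 178,   7,   9,  61], dtype=int32), array([444.1, 181.9])), (array([433, 185,  12,  58, 364], dtype=int32), array([438.5, 220.1]))]
sceneb 4
sideb 4
scenec 3
sidec 2
```

View pics/sceneb.png

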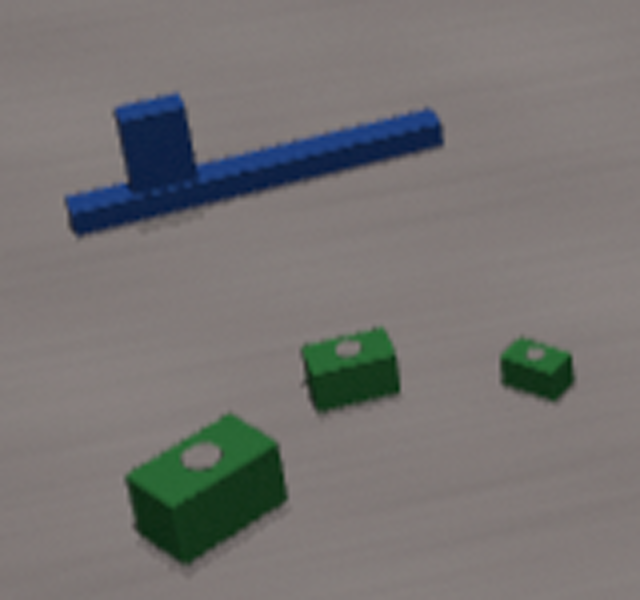

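View pics/scenec.png

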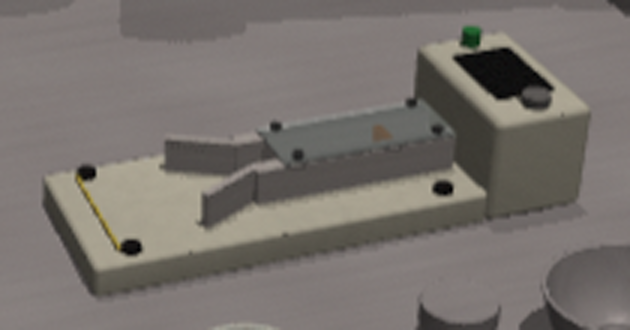

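View pics/sidec.png

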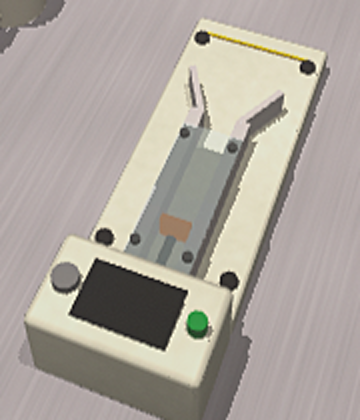

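View pics/sideb.png

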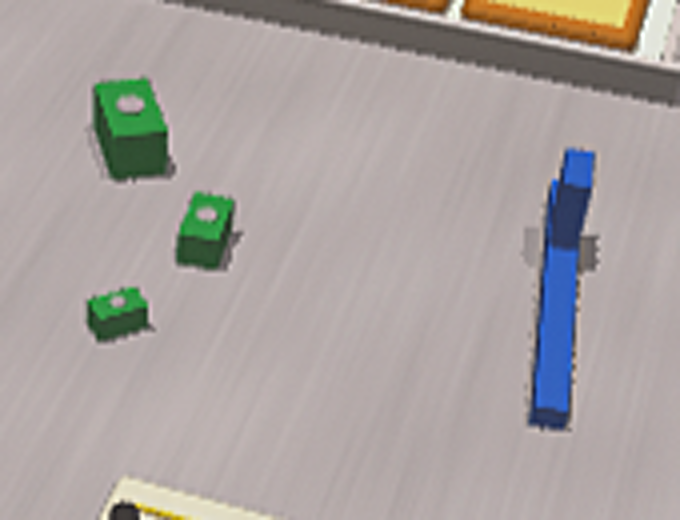

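```bash
python3 - <<'E'
from h import *
a=grab("scene");b=grab("side")
def P(o,k,x,y): return ((x+.5)/k-.5+o[0],(y+.5)/k-.5+o[1])
SB=(120,180,4);DB=(300,140,4);SC=(280,150,3);DC=(230,250,2)
f=lambda S,x,y:P(S[:2],S[2],x,y)
pairs={"dot":(f(SB,348,347),f(DB,206,214)),
"handletop":(f(SB,150,107),f(DB,579,165)),
"tiptop":(f(SB,433,118),f(DB,552,408)),
"bed screw nearL":(f(SC,86,172),f(DC,308,67)),
"bed screw nearR":(f(SC,131,247),f(DC,202,38)),
"bed screw farR":(f(SC,443,188),f(DC,104,237)),
"cover nearL":(f(SC,276,127),f(DC,233,147)),
"cover nearR":(f(SC,298,155),f(DC,185,132)),
"cover farR":(f(SC,437,130),f(DC,135,239)),
"cover farL":(f(SC,411,103),f(DC,188,257)),
"grnbtn":(f(SC,471,37),f(DC,198,320)),
}
for k,(p,q) in pairs.items():
    x,e=tri(a,p,b,q); print(k,x.round(4),"err",round(e,4))
# block top corners
for x,y in ((302,348),(384,330),(398,360),(314,377)):
    print(onz(a,*f(SB,x,y),.024).round(4))
for x,y in ((195,193),(235,203),(216,247),(181,240)):
    print("s",onz(b,*f(DB,x,y),.024).round(4))
print("mug etc", onz(a,362,310,0), onz(a,431,288,0),onz(a,489,272,0))
E
```

```text
dot [ 0.6184 -0.2937  0.0231] err 0.0022
handletop [ 0.4261 -0.3646  0.0599] err 0.0004
tiptop [ 0.404  -0.2182  0.0116] err 0.0012
bed screw nearL [ 0.4756 -0.0546  0.0256] err 0.0014
bed screw nearR [ 0.5799 -0.0535  0.0253] err 0.0021
bed screw farR [0.5782 0.1765 0.0255] err 0.0017
cover nearL [0.5059 0.0778 0.0546] err 0.0004
cover nearR [0.5479 0.0779 0.0545] err 0.0008
cover farR [0.5472 0.1843 0.0542] err 0.0018
cover farL [0.5047 0.1839 0.0542] err 0.0014
grnbtn [0.4765 0.2421 0.085 ] err 0.0003
[ 0.6122 -0.3149  0.024 ]
[ 0.6102 -0.2763  0.024 ]
[ 0.6359 -0.2739  0.024 ]
[ 0.6365 -0.3126  0.024 ]
s [ 0.6305 -0.3074  0.024 ]
s [ 0.6061 -0.3069  0.024 ]
s [ 0.6037 -0.2647  0.024 ]
s [ 0.624  -0.2634  0.024 ]
mug etc [ 0.79956777 -0.05386498  0.        ] [0.78216256 0.08621347 0.        ] [0.7731134  0.21027821 0.        ]
```

```bash
cat >> h.py <<'E'
def down(yaw_deg):
    a=np.radians(yaw_deg); x=np.array([np.cos(a),np.sin(a),0]);z=np.array([0,0,-1.]);return np.stack([x,np.cross(z,x),z],1)
def rel(p,yaw_deg=90):
    s=read_state();R0=R.from_rotvec(s["tcp_rot"]).as_matrix()
    sh=R0.T@(np.array(p)-s["tool_pos"])*1000
    rv=R.from_matrix(R0.T@down(yaw_deg)).as_rotvec()
    print("shift mm",sh.round(1),"rot",rv.round(4), "rows>=",np.ceil(max(np.linalg.norm(sh)/62.5,np.degrees(np.linalg.norm(rv))/10.7)))
def st():
    s=read_state();Rm=R.from_rotvec(s["tcp_rot"]).as_matrix()
    print("t",round(s["time"],2),"p",(s["tool_pos"]*1e3).round(1),"F",s["wrist_force"].round(2),"w",round(s["width"]*85,1),"yaw",np.degrees(np.arctan2(Rm[1,0],Rm[0,0])).round(2),"z",Rm[:,2].round(3))
E
python3 -c "
from h import *
rel([.53,.02,.26])"
```

```text
shift mm [-507.7 -521.4  -28.8] rot [-5.000e-04  3.000e-04  1.315e+00] rows>= 12.0
```

```bash
python3 -m crank '-508 -521 -29 0 0 1.315 0;-508 -521 -29 0 0 1.315 0;-508 -521 -29 0 0 1.315 0;-508 -521 -29 0 0 1.315 0;-508 -521 -29 0 0 1.315 0;-508 -521 -29 0 0 1.315 0;-508 -521 -29 0 0 1.315 0;-508 -521 -29 0 0 1.315 0;-508 -521 -29 0 0 1.315 0;-508 -521 -29 0 0 1.315 0;-508 -521 -29 0 0 1.315 0;-508 -521 -29 0 0 1.315 0;-508 -521 -29 0 0 1.315 0;-508 -521 -29 0 0 1.315 0;-508 -521 -29 0 0 1.315 0' 30
python3 - <<'E'
from h import *
st(); grab("wrist","w1")
E
```

```text
time: 2.22
tool_pos: [0.5298, 0.0216, 0.2602]
tcp_rot: [-2.219, -2.223, 0.0]
wrist_force: [-0.3, 0.6, -0.4]
width: 0.998
t 2.23 p [529.8  21.6 260.2] F [-0.25  0.64 -0.37] w 84.8 yaw 90.08 z [-0.  0. -1.]
```

View pics/w1.png

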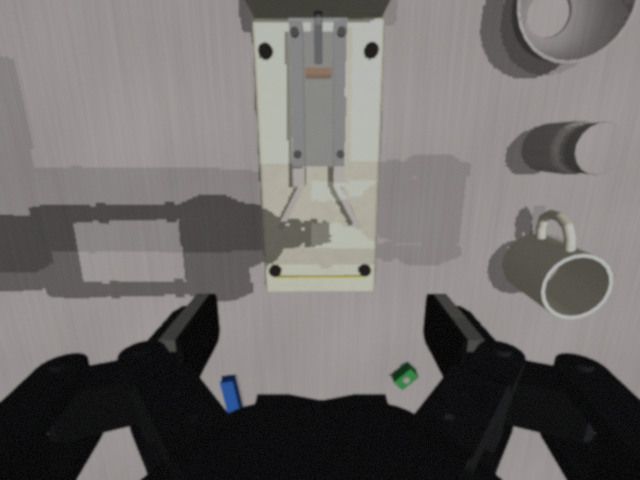

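The wrist view shows the checker from above: bed screws at (265,51), (371,50), (275,270) and (364,270), the cover's near edge at row 166, and the bed's front edge at row 291.

```bash
python3 - <<'E'
from h import *
c=grab("wrist")
for p in ((265,51),(371,50),(275,270),(364,270)): print("bed scr",onz(c,*p,.026).round(4))
for p in ((295,32),(341,32),(297,155),(340,154)): print("cov scr",onz(c,*p,.056).round(4))
for p in ((290,166),(345,166)): print("cov edge",onz(c,*p,.055).round(4))
for p in ((267,291),(374,290)): print("bed front",onz(c,*p,.025).round(4))
print("plate top",onz(c,318,77,.047).round(4))
im=c["pixels"][0:300,230:410,::-1]
cv2.imwrite("pics/w1c.png",cv2.resize(im,None,fx=2,fy=2,interpolation=cv2.INTER_CUBIC))
E
```

```text
bed scr [0.4738 0.177  0.026 ]
bed scr [0.5782 0.178  0.026 ]
bed scr [ 0.4756 -0.0527  0.026 ]
bed scr [ 0.5793 -0.0526  0.026 ]
cov scr [0.5058 0.1854 0.056 ]
cov scr [0.5469 0.1855 0.056 ]
cov scr [0.5056 0.0785 0.056 ]
cov scr [0.5477 0.0795 0.056 ]
cov edge [0.4985 0.0679 0.055 ]
cov edge [0.5528 0.068  0.055 ]
bed front [ 0.465  -0.0797  0.025 ]
bed front [ 0.5921 -0.0782  0.025 ]
plate top [0.5262 0.15   0.047 ]
```

View pics/w1c.png

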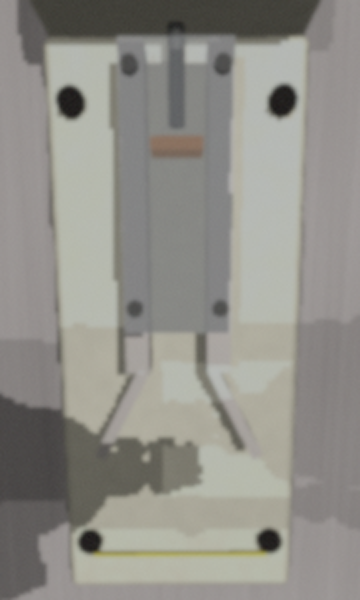

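```bash
python3 -c "
from h import *
rel([.618,-.30,.16])"
```

```text
shift mm [-321.8   87.5  100.2] rot [-0.0001 -0.0002  0.0019] rows>= 6.0
```

```bash
python3 -m crank '-322 88 100 0 0 0.002 0;-322 88 100 0 0 0.002 0;-322 88 100 0 0 0.002 0;-322 88 100 0 0 0.002 0;-322 88 100 0 0 0.002 0;-322 88 100 0 0 0.002 0;-322 88 100 0 0 0.002 0;-322 88 100 0 0 0.002 0'
python3 - <<'E'
from h import *
st(); c=grab("wrist","w2")
H=hsv(c);g=(H[...,0]>45)&(H[...,0]<80)&(H[...,1]>110)&(H[...,2]>25)
for s,ce,m in comps(g,200):
    print(s,ce.round(1)); k=cv2.findContours(cv2.morphologyEx(m.astype(np.uint8),cv2.MORPH_CLOSE,np.ones((25,25))),0,2)[0][0]; print(cv2.minAreaRect(k))
E
```

```text
time: 3.32
tool_pos: [0.6185, -0.3004, 0.1602]
tcp_rot: [-2.222, -2.219, -0.0]
wrist_force: [-0.4, -0.2, 0.1]
width: 1.001
t 3.33 p [ 618.5 -300.4  160.2] F [-0.4  -0.24  0.08] w 85.1 yaw 89.93 z [-0.     0.001 -1.   ]
[331  92  38  41 586] [349.3 112.6]
((349.5547790527344, 112.47946166992188), (20.832271575927734, 38.78571319580078), 42.87889862060547)
[ 305  192   31   49 1034] [319.8 215.7]
((319.7617492675781, 216.40293884277344), (47.24504470825195, 27.380651473999023), 85.60128784179688)
[ 370  259   57   77 2166] [399.4 294.5]
((402.07830810546875, 297.3098449707031), (73.64820861816406, 38.47495651245117), 57.38076400756836)
```

View pics/w2.png

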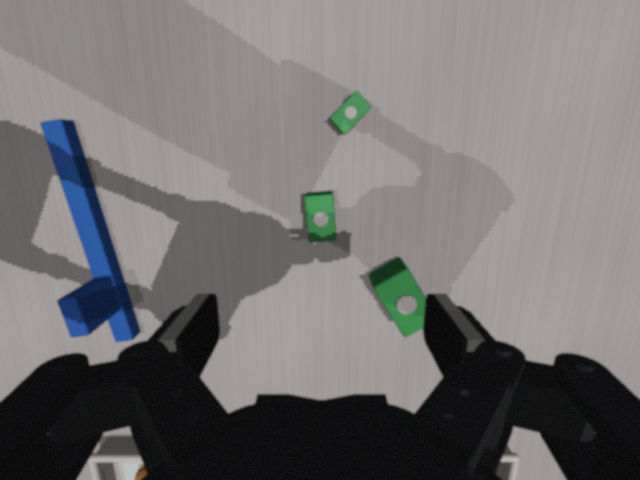

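```bash
python3 - <<'E'
from h import *
c=grab("wrist"); print(onz(c,320.5,219,.024).round(4))
H=hsv(c);m=(H[...,0]>45)&(H[...,0]<80)&(H[...,1]>110)&(H[...,2]>25)
print(np.percentile(H[180:250,300:345][m[180:250,300:345]][:,2],[5,25,50,75,95]))
t=m.copy();t[:,:300]=0;t[:,345:]=0;t[:180]=0;t[250:]=0
im=c["pixels"][180:255,295:350,::-1];cv2.imwrite("pics/w2c.png",cv2.resize(im,None,fx=8,fy=8,interpolation=cv2.INTER_NEAREST))
E
```

```text
[ 0.6177 -0.2923  0.024 ]
[ 67. 111. 129. 149. 152.]
```

View pics/w2c.png

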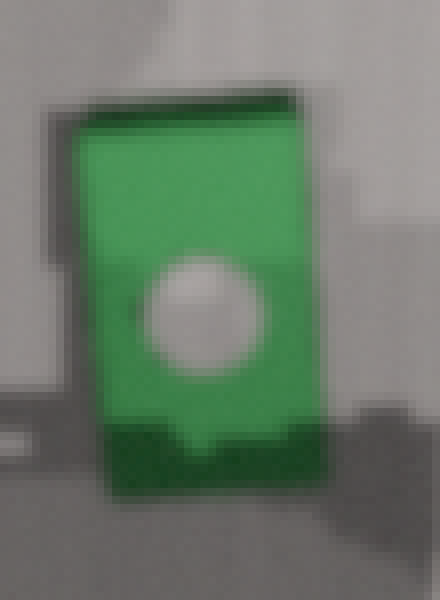

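```bash
python3 -c "
from h import *
rel([.6177,-.292,.06],94.3);rel([.6177,-.292,.004],94.3)"
```

```text
shift mm [  8.   -1.1 101. ] rot [ 0.0006  0.     -0.0753] rows>= 2.0
shift mm [  8.   -1.1 157. ] rot [ 0.0006  0.     -0.0753] rows>= 3.0
```

```bash
python3 -m crank '8 -1 60 0 0 -0.075 0;8 -1 100 0 0 -0.075 0;8 -1 130 0 0 -0.075 0;8 -1 145 0 0 -0.075 0;8 -1 156 0 0 -0.075 0;8 -1 156 0 0 -0.075 0;8 -1 156 0 0 -0.075 255;8 -1 156 0 0 -0.075 255;8 -1 156 0 0 -0.075 255;8 -1 156 0 0 -0.075 255;8 -1 156 0 0 -0.075 255;8 -1 156 0 0 -0.075 255;8 -1 156 0 0 -0.075 255;8 -1 156 0 0 -0.075 255' 35
python3 -c "
from h import *
st()"
```

```text
time: 5.18
tool_pos: [0.618, -0.2939, 0.005]
tcp_rot: [2.138, 2.3, 0.0]
wrist_force: [0.2, 0.1, 5.9]
width: 0.27
t 5.17 p [ 618.  -293.9    5. ] F [0.25 0.07 5.88] w 23.0 yaw 94.18 z [ 0.001 -0.001 -1.   ]
```

```bash
python3 -m crank '0 0 -50 0 0 0 255;0 0 -100 0 0 0 255;0 0 -120 0 0 0 255;0 0 -120 0 0 0 255'
python3 -c "
from h import *
st();rel([.5272,-.032,.125],90.3);rel([.5272,-.032,.0305],90.3)"
```

```text
time: 5.68
tool_pos: [0.6182, -0.2938, 0.1252]
tcp_rot: [2.137, 2.299, 0.001]
wrist_force: [0.6, -0.3, -0.7]
width: 0.268
t 5.67 p [ 618.2 -293.8  125.2] F [ 0.6  -0.29 -0.74] w 22.8 yaw 94.18 z [ 0.002 -0.001 -1.   ]
shift mm [267.8 -71.6  -0.3] rot [0.0021 0.0011 0.0678] rows>= 5.0
shift mm [267.9 -71.8  94.2] rot [0.0021 0.0011 0.0678] rows>= 5.0
```

```bash
python3 -m crank '60 -16 0 0 0 0.02 255;120 -32 0 0 0 0.04 255;180 -48 0 0 0 0.068 255;240 -64 0 0 0 0.068 255;268 -72 0 0 0 0.068 255;268 -72 0 0 0 0.068 255;268 -72 30 0 0 0.068 255;268 -72 60 0 0 0.068 255;268 -72 80 0 0 0.068 255;268 -72 84 0 0 0.068 255;268 -72 84 0 0 0.068 255'
python3 -c "
from h import *
st();grab('wrist','w3')"
```

```text
time: 7.05
tool_pos: [0.5258, -0.0321, 0.0395]
tcp_rot: [-2.216, -2.225, 0.002]
wrist_force: [-0.4, -0.1, -0.7]
width: 0.274
t 7.05 p [525.8 -32.1  39.5] F [-0.43 -0.08 -0.69] w 23.3 yaw 90.25 z [-0.002 -0.    -1.   ]
```

View pics/w3.png

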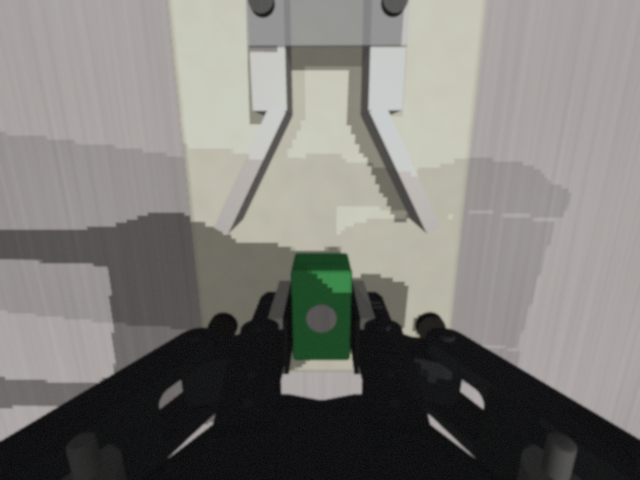

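The block is in the gripper at (321,318), lined up with the channel at column 328. I'll lower it 9 mm with a small sideways correction, then release it.

```bash
python3 -m crank '0 1 5 0 0 0 255;0 1 8 0 0 0 255;0 1 9 0 0 0 255;0 1 9 0 0 0 255'
python3 -c "
from h import *
st()"
```

```text
time: 7.6
tool_pos: [0.527, -0.0314, 0.0313]
tcp_rot: [-2.216, -2.227, 0.0]
wrist_force: [-1.1, 0.8, -1.4]
width: 0.273
t 7.6 p [527.  -31.4  31.3] F [-1.1   0.76 -1.38] w 23.2 yaw 90.3 z [-0. -0. -1.]
```

```bash
python3 -m crank '0 0 1 0 0 0 255;0 0 1 0 0 0 255'
python3 -c "
from h import *
st()"
python3 -m crank '0 0 0 0 0 0 150;0 0 0 0 0 0 0;0 0 0 0 0 0 0;0 0 0 0 0 0 0;0 0 0 0 0 0 0;0 0 -30 0 0 0 0;0 0 -80 0 0 0 0;0 0 -130 0 0 0 0;0 0 -150 0 0 0 0;0 0 -150 0 0 0 0'
python3 -c "
from h import *
st();grab('wrist','w4')"
```

```text
time: 7.85
tool_pos: [0.5271, -0.0315, 0.0303]
tcp_rot: [2.216, 2.227, 0.0]
wrist_force: [-0.2, -0.3, -0.7]
width: 0.273
t 7.85 p [527.1 -31.5  30.3] F [-0.22 -0.35 -0.72] w 23.2 yaw 90.29 z [ 0. -0. -1.]
time: 9.1
tool_pos: [0.5288, -0.0317, 0.1827]
tcp_rot: [2.213, 2.224, 0.005]
wrist_force: [-0.1, -0.4, -0.7]
width: 1.0
t 9.1 p [528.8 -31.7 182.7] F [-0.08 -0.41 -0.74] w 85.0 yaw 90.29 z [ 0.005 -0.001 -1.   ]
```

View pics/w4.png

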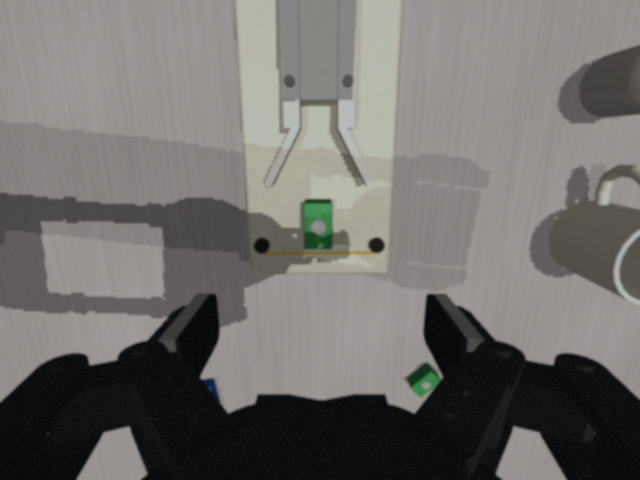

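The block stands on the bed at (318,226), in line with the channel. Now for the stick.

```bash
python3 -c "
from h import *
c=grab('wrist');print(onz(c,318.5,227,.049))
rel([.426,-.38,.20],98)"
```

```text
[ 0.52496375 -0.02944728  0.049     ]
shift mm [-348.1 -102.2  -20.6] rot [-0.0012 -0.0002 -0.1346] rows>= 6.0
```

```bash
python3 -m crank '-348 -102 -20 0 0 -0.134 0;-348 -102 -20 0 0 -0.134 0;-348 -102 -20 0 0 -0.134 0;-348 -102 -20 0 0 -0.134 0;-348 -102 -20 0 0 -0.134 0;-348 -102 -20 0 0 -0.134 0;-348 -102 -20 0 0 -0.134 0;-348 -102 -20 0 0 -0.134 0;-348 -102 -20 0 0 -0.134 0'
python3 -c "
from h import *
st();grab('wrist','w5')"
```

```text
time: 10.32
tool_pos: [0.4268, -0.3783, 0.1991]
tcp_rot: [-2.059, -2.37, -0.001]
wrist_force: [0.2, -0.8, -0.1]
width: 1.005
t 10.32 p [ 426.8 -378.3  199.1] F [ 0.23 -0.79 -0.15] w 85.4 yaw 98.05 z [-0.001  0.002 -1.   ]
```

View pics/w5.png

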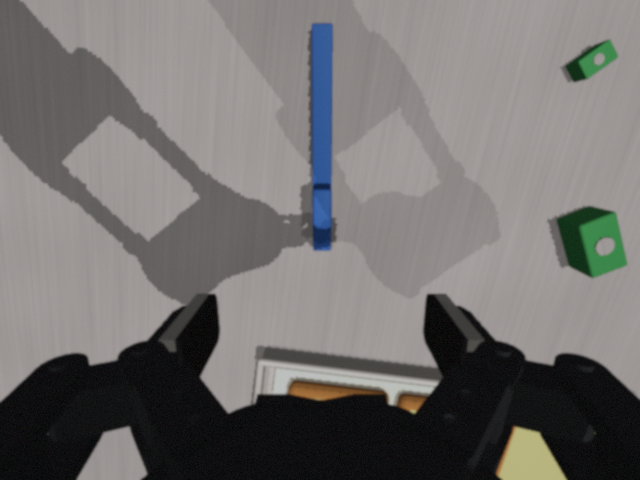

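```bash
python3 - <<'E'
from h import *
c=grab("wrist")
im=c["pixels"][170:260,280:365,::-1];cv2.imwrite("pics/w5c.png",cv2.resize(im,None,fx=6,fy=6,interpolation=cv2.INTER_NEAREST))
H=hsv(c);m=(H[...,0]>102)&(H[...,0]<125)&(H[...,1]>130)
m=[x for x in comps(m,500)]
for s,ce,k in m:
    print(s)
    for r in (30,80,130,175,200,220,240):
        cc=np.nonzero(k[r])[0]; print(r,cc.min() if len(cc) else None,cc.max() if len(cc) else None)
A=onz(c,322,24,.016);print("tip",A)
B=onz(c,322,247,.016);print("tail",B, np.linalg.norm(A-B))
E
```

```text
[ 312   24   19  225 4073]
30 312 330
80 312 330
130 312 330
175 313 329
200 313 329
220 313 330
240 314 329
tip [ 0.40421396 -0.21556901  0.016     ]
tail [ 0.43154776 -0.40848476  0.016     ] 0.1948425664029017
```

View pics/w5c.png

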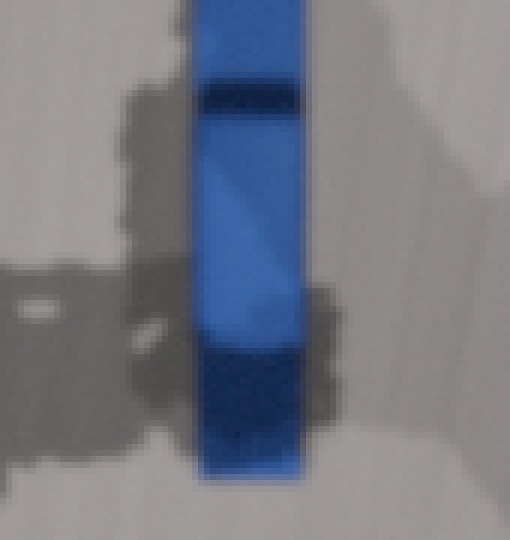

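```bash
python3 - <<'E'
from h import *
c=grab("wrist")
A=onz(c,321,189.5,.062);B=onz(c,321.3,227.5,.062);print("handle",A,B,np.linalg.norm(A-B),(A+B)/2)
T=onz(c,321,23.5,.016);E=onz(c,321.5,248.5,.016);d=(T-E)/np.linalg.norm(T-E)
print(np.linalg.norm(T-E),"yaw",np.degrees(np.arctan2(d[1],d[0])),"grip from tip",T-.15*d,"from tail",E+.05*d)
G=((A+B)/2+T-.15*d)/2
y=np.degrees(np.arctan2(d[1],d[0]))
rel([G[0],G[1],.09],y);rel([G[0],G[1],.0265],y)
E
```

```text
handle [ 0.42213028 -0.34684695  0.062     ] [ 0.42680827 -0.37822808  0.062     ] 0.03172788563267611 [ 0.42446927 -0.36253752  0.062     ]
0.19695051494690513 yaw 98.16960623246919 grip from tip [ 0.42487182 -0.36403209  0.016     ] from tail [ 0.42443847 -0.36101355  0.016     ]
shift mm [ 15.6  -0.4 110.1] rot [-0.0001 -0.0004 -0.0017] rows>= 2.0
shift mm [ 15.6  -0.4 173.6] rot [-0.0001 -0.0004 -0.0017] rows>= 3.0
```

```bash
python3 -m crank '15 0 60 0 0 0 0;15 0 110 0 0 0 0;15 0 150 0 0 0 0;15 0 168 0 0 0 0;15 0 173 0 0 0 0;15 0 173 0 0 0 0;15 0 173 0 0 0 255;15 0 173 0 0 0 255;15 0 173 0 0 0 255;15 0 173 0 0 0 255;15 0 173 0 0 0 255;15 0 173 0 0 0 255;15 0 173 0 0 0 255;15 0 173 0 0 0 255;15 0 173 0 0 0 255' 90
python3 -c "
from h import *
st()"
python3 -m crank '0 0 -30 0 0 0 255;0 0 -70 0 0 0 255;0 0 -100 0 0 0 255;0 0 -100 0 0 0 255'
python3 -c "
from h import *
st();grab('wrist','w6');grab('side','s6');grab('scene','c6')"
```

```text
time: 12.35
tool_pos: [0.4251, -0.3655, 0.0278]
tcp_rot: [2.061, 2.37, -0.0]
wrist_force: [0.0, 0.1, 5.2]
width: 0.175
t 12.35 p [ 425.1 -365.5   27.8] F [0.03 0.09 5.22] w 14.9 yaw 97.97 z [ 0.001 -0.001 -1.   ]
time: 12.85
tool_pos: [0.4261, -0.3664, 0.1294]
tcp_rot: [2.059, 2.367, -0.0]
wrist_force: [1.0, -0.1, -0.7]
width: 0.174
t 12.85 p [ 426.1 -366.4  129.4] F [ 0.98 -0.09 -0.66] w 14.8 yaw 97.97 z [ 0.004 -0.003 -1.   ]
```

View pics/w6.png

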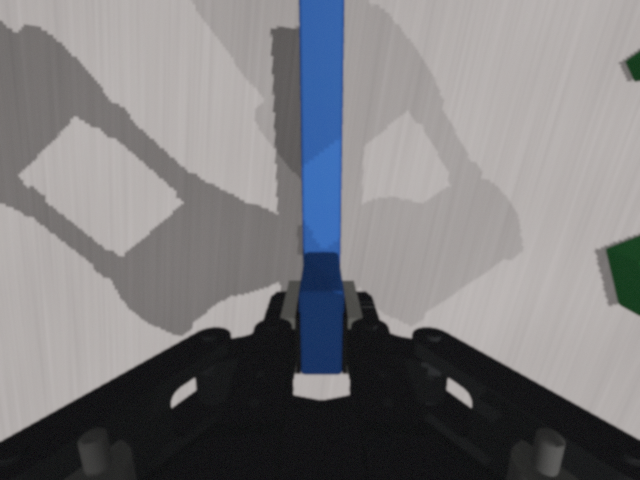

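View pics/c6.png

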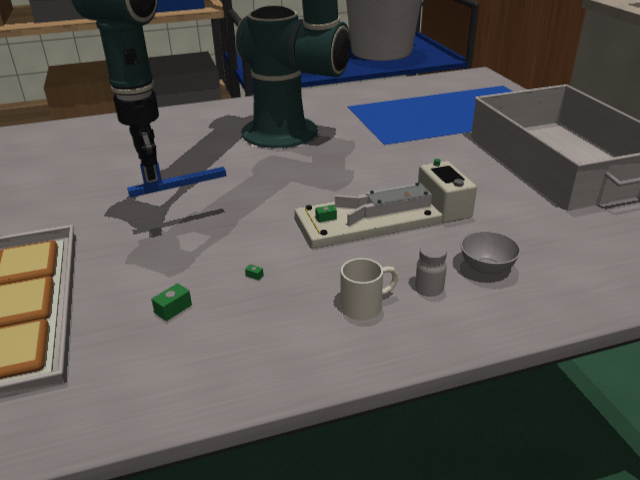

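```bash
python3 -c "
from h import *
rel([.5283,-.225,.13],90.3);rel([.5283,-.225,.057],90.3)"
```

```text
shift mm [123.2 122.9  -4.7] rot [-0.0023 -0.0025  0.1338] rows>= 3.0
shift mm [123.  123.1  68.3] rot [-0.0023 -0.0025  0.1338] rows>= 3.0
```

```bash
python3 -m crank '30 30 0 0 0 0.034 255;62 62 0 0 0 0.067 255;93 93 0 0 0 0.1 255;123 123 0 0 0 0.134 255;123 123 0 0 0 0.134 255;123 123 25 0 0 0.134 255;123 123 50 0 0 0.134 255;123 123 63 0 0 0.134 255;123 123 67 0 0 0.134 255;123 123 68 0 0 0.134 255;123 123 68 0 0 0.134 255;123 123 68 0 0 0.134 255'
python3 -c "
from h import *
st();grab('wrist','w7')
for n,(x,y,w,h) in (('side',(280,150,200,150)),('scene',(180,150,200,150))):
    c=grab(n);cv2.imwrite(f'pics/{n}7.png',cv2.resize(c['pixels'][y:y+h,x:x+w,::-1],None,fx=4,fy=4,interpolation=cv2.INTER_CUBIC))
"
```

```text
time: 14.5
tool_pos: [0.5302, -0.2266, 0.0602]
tcp_rot: [2.215, 2.226, 0.001]
wrist_force: [0.3, -0.1, -1.3]
width: 0.174
t 14.5 p [ 530.2 -226.6   60.2] F [ 0.3  -0.1  -1.26] w 14.8 yaw 90.29 z [ 0.002 -0.001 -1.   ]
```

View pics/w7.png

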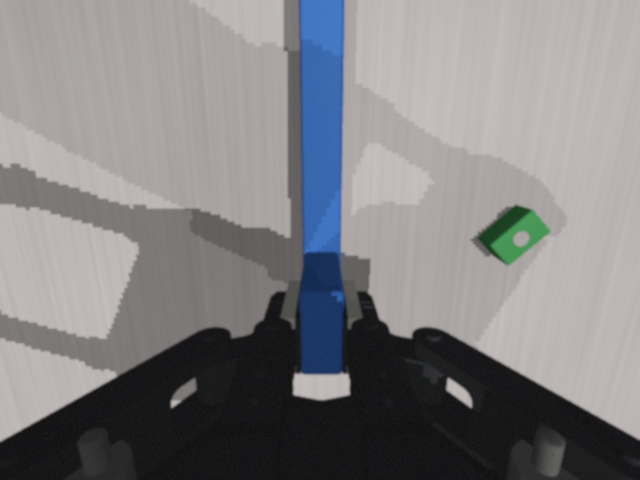

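View pics/scene7.png

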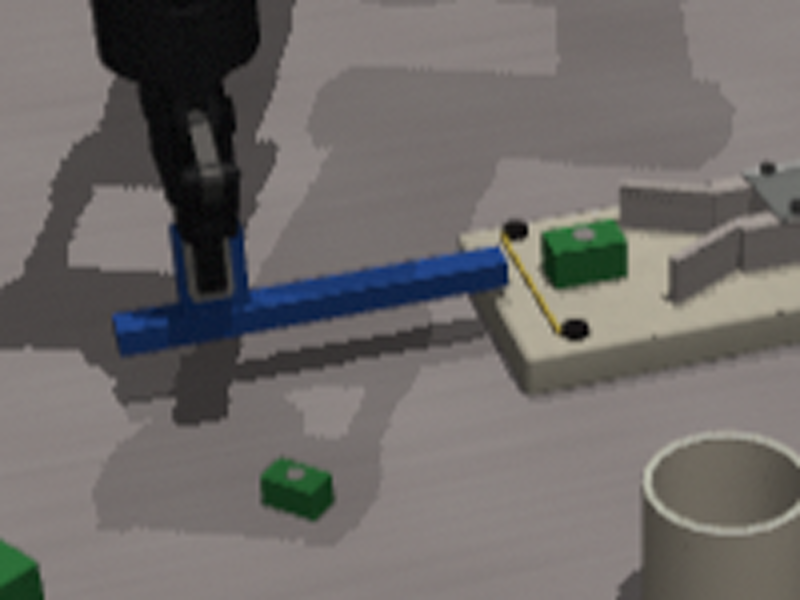

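View pics/side7.png

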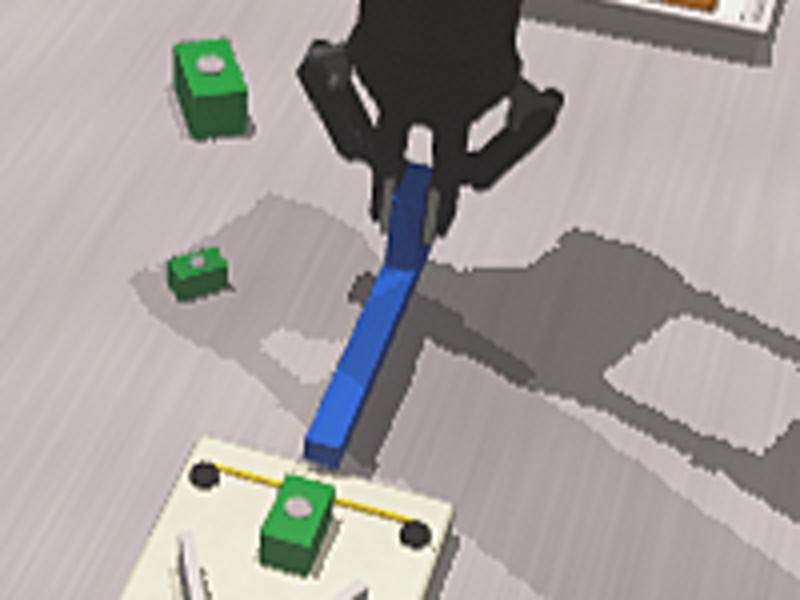

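```bash
python3 - <<'E'
from h import *
a=grab("scene");b=grab("side")
f=lambda o,x,y:((x+.5)/4-.5+o[0],(y+.5)/4-.5+o[1])
print("tip top mid",tri(a,f((180,150),500,254),b,f((280,150),325,442)))
print("block dot",tri(a,f((180,150),584,234),b,f((280,150),298,508)))
p=b
for q in ((307,437),(343,447)): print(onz(b,*f((280,150),*q),.0465))
E
```

```text
tip top mid (array([ 0.5286837 , -0.07752815,  0.04516663]), np.float64(0.00146367431209374))
block dot (array([ 0.5270467 , -0.03157672,  0.04714796]), np.float64(0.0018774489474026898))
[ 0.53759081 -0.07542161  0.0465    ]
[ 0.5197976  -0.07541027  0.0465    ]
```

The tip is at about (0.5287, -0.0765), level with the block and aimed at its rear face. I'll start feeding in small steps.

```bash
python3 -m crank '5 -1.5 2 0 0 0 255;10 -1.5 2 0 0 0 255;15 -1.5 2 0 0 0 255;20 -1.5 2 0 0 0 255;25 -1.5 2 0 0 0 255;30 -1.5 2 0 0 0 255;35 -1.5 2 0 0 0 255;40 -1.5 2 0 0 0 255;45 -1.5 2 0 0 0 255;50 -1.5 2 0 0 0 255;55 -1.5 2 0 0 0 255;60 -1.5 2 0 0 0 255;65 -1.5 2 0 0 0 255;70 -1.5 2 0 0 0 255'
python3 -c "
from h import *
st();grab('wrist','w8')
for n,(x,y,w,h) in (('side',(250,220,200,150)),('scene',(240,140,200,150))):
    c=grab(n);cv2.imwrite(f'pics/{n}8.png',cv2.resize(c['pixels'][y:y+h,x:x+w,::-1],None,fx=4,fy=4,interpolation=cv2.INTER_CUBIC))
"
```

```text
time: 16.5
tool_pos: [0.5277, -0.156, 0.0573]
tcp_rot: [2.216, 2.227, 0.0]
wrist_force: [-0.5, -0.3, -1.3]
width: 0.174
t 16.5 p [ 527.7 -156.    57.3] F [-0.49 -0.32 -1.3 ] w 14.8 yaw 90.29 z [ 0. -0. -1.]
```

View pics/side8.png

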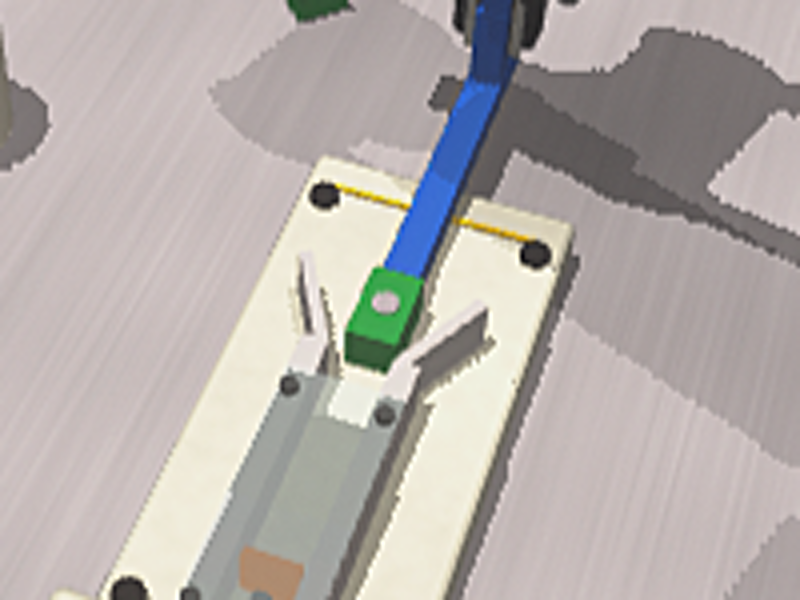

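View pics/scene8.png

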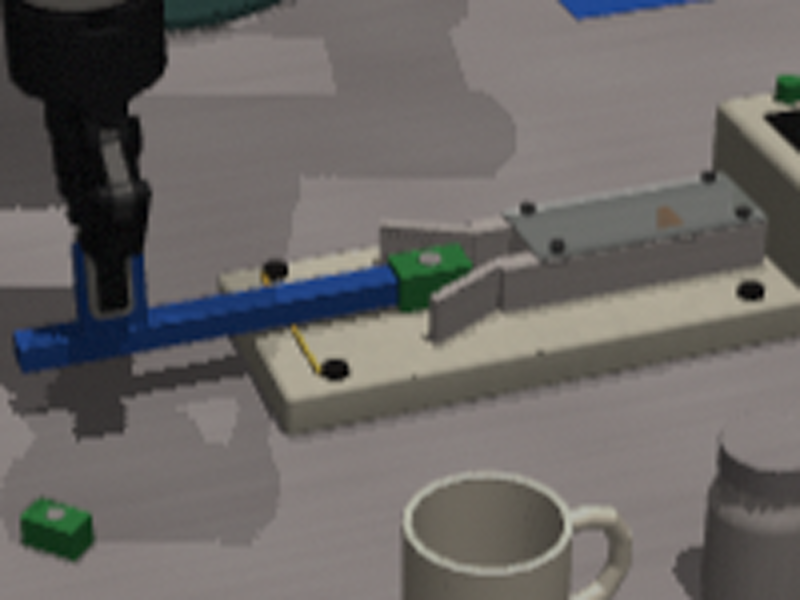

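```bash
python3 -m crank '3 0 0 0 0 0 255;6 0 0 0 0 0 255;9 0 0 0 0 0 255;12 0 0 0 0 0 255;15 0 0 0 0 0 255;18 0 0 0 0 0 255;21 0 0 0 0 0 255;24 0 0 0 0 0 255;27 0 0 0 0 0 255;30 0 0 0 0 0 255;33 0 0 0 0 0 255;36 0 0 0 0 0 255;39 0 0 0 0 0 255;42 0 0 0 0 0 255;45 0 0 0 0 0 255;48 0 0 0 0 0 255'
python3 -c "
from h import *
st();grab('wrist','w9')
for n,(x,y,w,h) in (('side',(250,220,200,150)),):
    c=grab(n);cv2.imwrite(f'pics/{n}9.png',cv2.resize(c['pixels'][y:y+h,x:x+w,::-1],None,fx=4,fy=4,interpolation=cv2.INTER_CUBIC))
"
```

```text
time: 18.65
tool_pos: [0.5274, -0.1081, 0.0573]
tcp_rot: [-2.216, -2.227, -0.0]
wrist_force: [-0.4, -0.2, -1.3]
width: 0.177
t 18.65 p [ 527.4 -108.1   57.3] F [-0.38 -0.22 -1.34] w 15.0 yaw 90.29 z [ 0.  0. -1.]
```

View pics/side9.png

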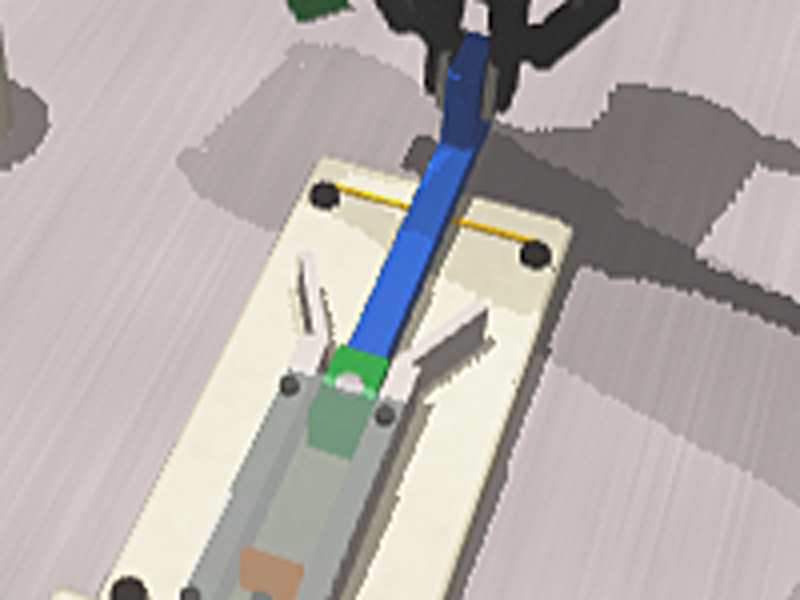

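```bash
python3 -m crank '3 0 0 0 0 0 255;6 0 0 0 0 0 255;9 0 0 0 0 0 255;12 0 0 0 0 0 255;15 0 0 0 0 0 255;18 0 0 0 0 0 255;21 0 0 0 0 0 255;24 0 0 0 0 0 255;27 0 0 0 0 0 255;30 0 0 0 0 0 255;33 0 0 0 0 0 255;36 0 0 0 0 0 255;39 0 0 0 0 0 255;42 0 0 0 0 0 255;45 0 0 0 0 0 255'
python3 -c "
from h import *
st();grab('wrist','w10')
for n,(x,y,w,h) in (('side',(250,220,200,150)),):
    c=grab(n);cv2.imwrite(f'pics/{n}10.png',cv2.resize(c['pixels'][y:y+h,x:x+w,::-1],None,fx=4,fy=4,interpolation=cv2.INTER_CUBIC))
"
```

```text
time: 20.62
tool_pos: [0.5272, -0.0631, 0.0573]
tcp_rot: [2.216, 2.227, 0.0]
wrist_force: [-0.3, -1.1, -0.6]
width: 0.179
t 20.62 p [527.2 -63.1  57.3] F [-0.3  -1.14 -0.56] w 15.2 yaw 90.29 z [ 0. -0. -1.]
```

View pics/side10.png

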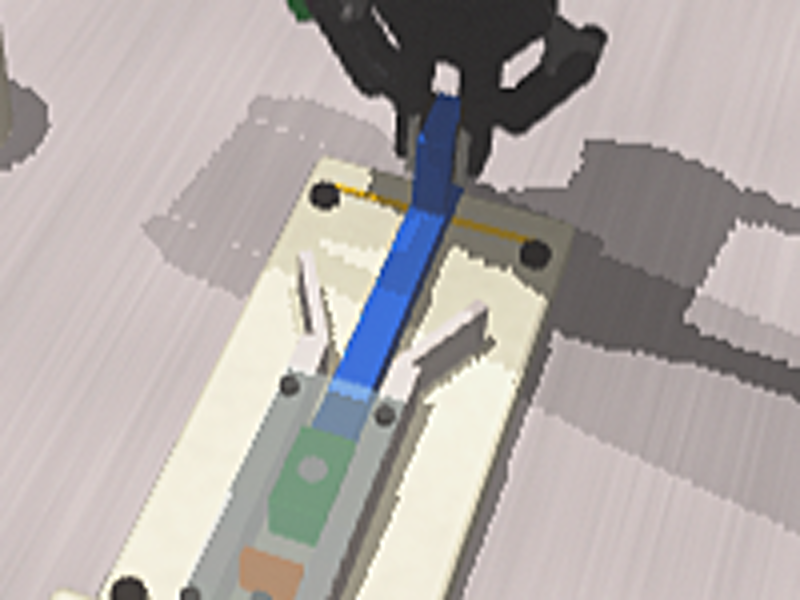

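View pics/w10.png

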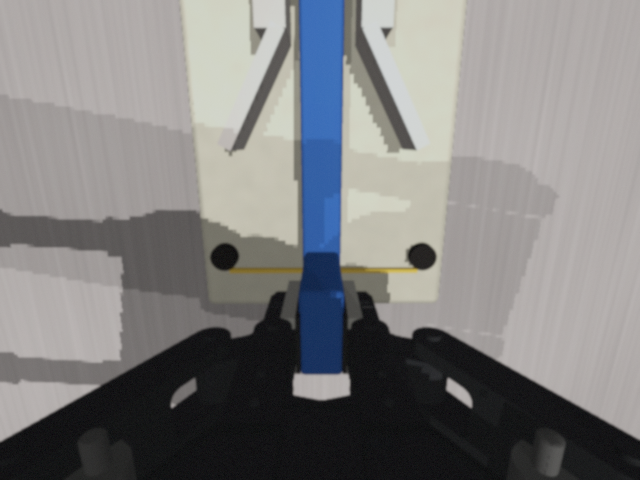

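```bash
python3 - <<'E'
from h import *
b=grab("side")
f=lambda o,x,y:((x+.5)/4-.5+o[0],(y+.5)/4-.5+o[1])
o=(250,220)
print("dot",onz(b,*f(o,313,470),.049), "plate upper edge",onz(b,*f(o,272,553),.047))
x,y,w,h=300,320,60,60
cv2.imwrite('pics/side10z.png',cv2.resize(b['pixels'][y:y+h,x:x+w,::-1],None,fx=10,fy=10,interpolation=cv2.INTER_CUBIC))
E
```

```text
dot [0.52585634 0.11083362 0.049     ] plate upper edge [0.52776657 0.15138178 0.047     ]
```

View pics/side10z.png

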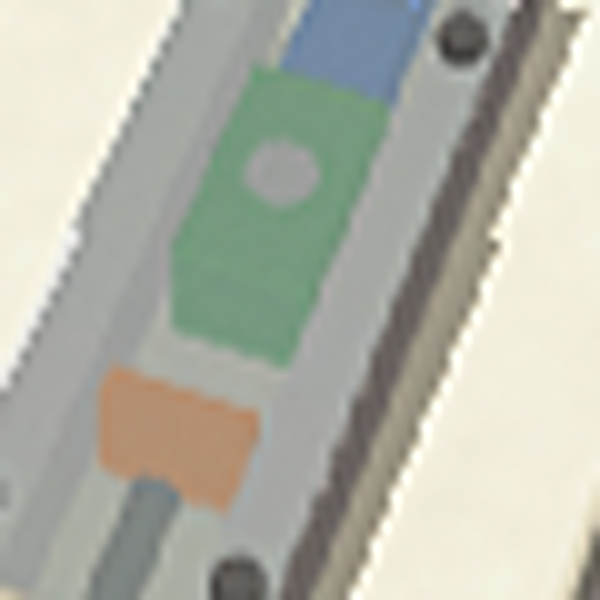

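The block is under the cover with its dot at y≈0.111, and the plate's near edge is at y≈0.151. That leaves a gap of about 20 mm, so I'll approach and feel for contact.

```bash
python3 -m crank '2 0 0 0 0 0 255;4 0 0 0 0 0 255;6 0 0 0 0 0 255;8 0 0 0 0 0 255;10 0 0 0 0 0 255;12 0 0 0 0 0 255;13 0 0 0 0 0 255'
for i in 1 2 3; do echo; done; python3 -m crank '1 0 0 0 0 0 255;1.5 0 0 0 0 0 255'; python3 -m crank '0.5 0 0 0 0 0 255;1 0 0 0 0 0 255'
```

```text
time: 21.65
tool_pos: [0.5271, -0.0502, 0.0573]
tcp_rot: [-2.216, -2.227, 0.0]
wrist_force: [-1.1, -0.7, -1.0]
width: 0.175



time: 21.9
tool_pos: [0.5271, -0.0488, 0.0573]
tcp_rot: [2.216, 2.227, -0.0]
wrist_force: [0.6, -0.0, -0.6]
width: 0.174
time: 22.15
tool_pos: [0.5271, -0.0478, 0.0573]
tcp_rot: [2.216, 2.227, 0.0]
wrist_force: [-0.1, -0.3, -1.7]
width: 0.173
```

```bash
python3 -m crank '0.5 0 0 0 0 0 255;1 0 0 0 0 0 255'; python3 -m crank '0.5 0 0 0 0 0 255;1 0 0 0 0 0 255'; python3 -m crank '0.5 0 0 0 0 0 255;1 0 0 0 0 0 255' | grep -E "pos|force"
python3 -m crank '0.5 0 0 0 0 0 255;1 0 0 0 0 0 255' | grep -E "pos|force"
```

```text
time: 22.4
tool_pos: [0.5271, -0.0468, 0.0573]
tcp_rot: [-2.216, -2.227, -0.0]
wrist_force: [-1.3, -1.3, -1.7]
width: 0.171
time: 22.65
tool_pos: [0.5271, -0.0458, 0.0573]
tcp_rot: [-2.216, -2.227, 0.0]
wrist_force: [0.9, -1.2, -1.3]
width: 0.174
tool_pos: [0.5271, -0.0448, 0.0572]
wrist_force: [1.0, -0.8, -1.1]
tool_pos: [0.5271, -0.0438, 0.0573]
wrist_force: [-0.4, -0.5, -1.7]
```

```bash
for i in 1; do :; done; python3 -m crank '0.5 0 0 0 0 0 255;1 0 0 0 0 0 255' | grep -E "pos|force"
python3 -m crank '0.5 0 0 0 0 0 255;1 0 0 0 0 0 255' | grep -E "pos|force"
python3 -m crank '0.5 0 0 0 0 0 255;1 0 0 0 0 0 255' | grep -E "pos|force"
```

```text
tool_pos: [0.5271, -0.0428, 0.0573]
wrist_force: [0.1, -0.6, -1.0]
tool_pos: [0.5271, -0.0418, 0.0573]
wrist_force: [0.6, -0.7, -1.6]
tool_pos: [0.5271, -0.0408, 0.0573]
wrist_force: [-0.4, -1.2, -1.5]
```

```bash
python3 -m crank '0.5 0 0 0 0 0 255;1 0 0 0 0 0 255' | grep -E "pos|force"
python3 -m crank '0.5 0 0 0 0 0 255;1 0 0 0 0 0 255' | grep -E "pos|force"
python3 - <<'E'
from h import *
b=grab("side")
x,y,w,h=300,320,60,60
cv2.imwrite('pics/side11z.png',cv2.resize(b['pixels'][y:y+h,x:x+w,::-1],None,fx=10,fy=10,interpolation=cv2.INTER_CUBIC))
E
```

```text
tool_pos: [0.5273, -0.0403, 0.0574]
wrist_force: [-0.5, -4.7, 0.9]
tool_pos: [0.5275, -0.0402, 0.0577]
wrist_force: [-0.3, -7.1, 0.8]
```

View pics/side11z.png

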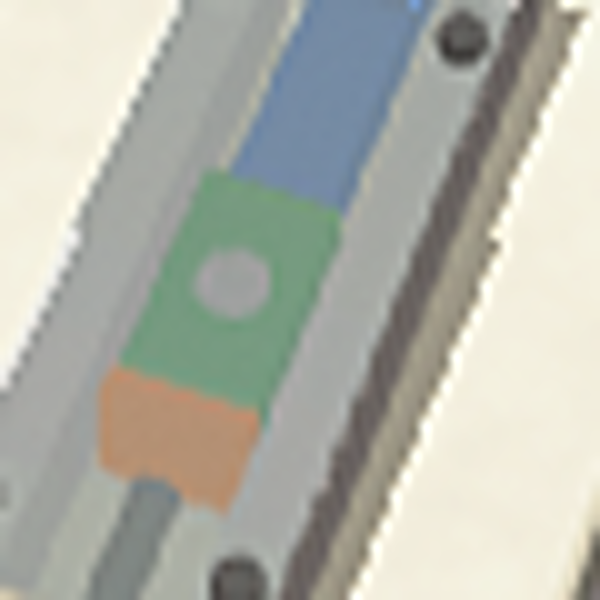

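The block is touching the plate: the force rose to 7 N at TCP y≈-0.040. Now I'll press in small steps.

```bash
python3 -m crank '0.5 0 0 0 0 0 255;0.5 0 0 0 0 0 255' | grep -E "pos|force"
python3 -m crank '0.5 0 0 0 0 0 255;0.5 0 0 0 0 0 255' | grep -E "pos|force"
python3 -m crank '0.5 0 0 0 0 0 255;0.5 0 0 0 0 0 255' | grep -E "pos|force"
python3 -m crank '0.5 0 0 0 0 0 255;0.5 0 0 0 0 0 255' | grep -E "pos|force"
```

```text
tool_pos: [0.5275, -0.0399, 0.0578]
wrist_force: [-0.4, -6.9, -0.4]
tool_pos: [0.5275, -0.0395, 0.0578]
wrist_force: [-0.5, -7.0, 0.9]
tool_pos: [0.5275, -0.039, 0.0578]
wrist_force: [-0.6, -7.6, -0.2]
tool_pos: [0.5275, -0.0385, 0.0577]
wrist_force: [-0.2, -8.4, -0.4]
```

```bash
for k in a; do :; done; python3 -m crank '0.5 0 0 0 0 0 255;1 0 0 0 0 0 255' | grep -E "pos|force"
python3 -m crank '0.5 0 0 0 0 0 255;1 0 0 0 0 0 255' | grep -E "pos|force"
python3 -m crank '0.5 0 0 0 0 0 255;0.5 0 0 0 0 0 255' | grep -E "pos|force"
cat > plate.py <<'E'
from h import *
# plate & dot positions in side view
b=grab("side");H=hsv(b).astype(int)[320:380,300:360]
m=(H[...,0]<18)&(H[...,1]>60)&(H[...,2]>100)
for s,ce,_ in comps(m,20): print("plate",s,ce.round(2))
im=b["pixels"].astype(np.int32)[320:380,300:360]
g=((im[...,1]-im[...,0])>20)&(H[...,0]>40)&(H[...,0]<90)
for s,ce,_ in comps(g,20): print("green",s,ce.round(2))
import sys
cv2.imwrite(f'pics/side{sys.argv[1]}z.png',cv2.resize(b['pixels'][320:380,300:360,::-1],None,fx=10,fy=10,interpolation=cv2.INTER_CUBIC))
E
python3 plate.py 12
python3 - <<'E'
# same on old contact images
import cv2,numpy as np
for n in ("10","11"):
    im=cv2.resize(cv2.imread(f"pics/side{n}z.png"),(60,60),interpolation=cv2.INTER_AREA)
    H=cv2.cvtColor(im,cv2.COLOR_BGR2HSV).astype(int);m=(H[...,0]<18)&(H[...,1]>60)&(H[...,2]>100)
    k,l,s,c=cv2.connectedComponentsWithStats(m.astype(np.uint8));print(n,s[1:],c[1:])
E
```

```text
tool_pos: [0.5275, -0.0376, 0.0578]
wrist_force: [-0.8, -8.9, 0.9]
tool_pos: [0.5275, -0.0366, 0.0578]
wrist_force: [-1.0, -8.9, 0.4]
tool_pos: [0.5275, -0.036, 0.0578]
wrist_force: [-0.5, -8.7, 1.2]
plate [  9  39  16  14 136] [15.94 45.13]
green [ 11  19  22  26 291] [22.17 30.79]
10 [[ 10  37  16  14 151]] [[16.98013245 43.21854305]]
11 [[ 10  37  16  14 151]] [[16.98013245 43.21854305]]
```

View pics/side12z.png

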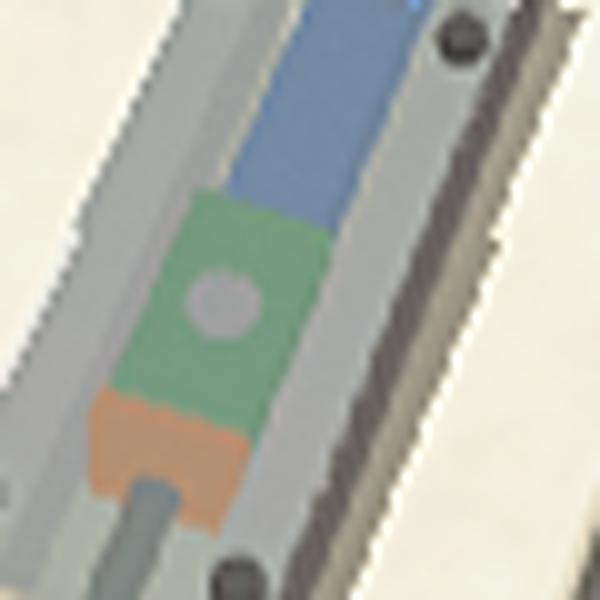

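The plate's outline has moved about 2.1 px, roughly 4 mm, which agrees with the TCP travel since contact. I'll press about 0.9 mm more, then withdraw.

```bash
python3 -m crank '0.5 0 0 0 0 0 255;0.9 0 0 0 0 0 255;0.9 0 0 0 0 0 255' | grep -E "pos|force"
python3 plate.py 13
python3 -m crank '-1 0 0 0 0 0 255;-3 0 0 0 0 0 255;-8 0 0 0 0 0 255;-14 0 0 0 0 0 255;-20 0 0 0 0 0 255' | grep -E "time|pos|force"
python3 plate.py 14
```

```text
tool_pos: [0.5275, -0.0351, 0.0578]
wrist_force: [-0.5, -7.3, 0.2]
plate [  9  39  16  15 136] [15.94 45.53]
green [ 11  20  22  25 287] [21.9  31.46]
time: 27.3
tool_pos: [0.5271, -0.0537, 0.0572]
wrist_force: [-0.3, -0.8, -1.0]
plate [  9  39  16  15 135] [15.93 45.48]
green [ 11  20  22  25 286] [21.92 31.43]
```

View pics/side14z.png

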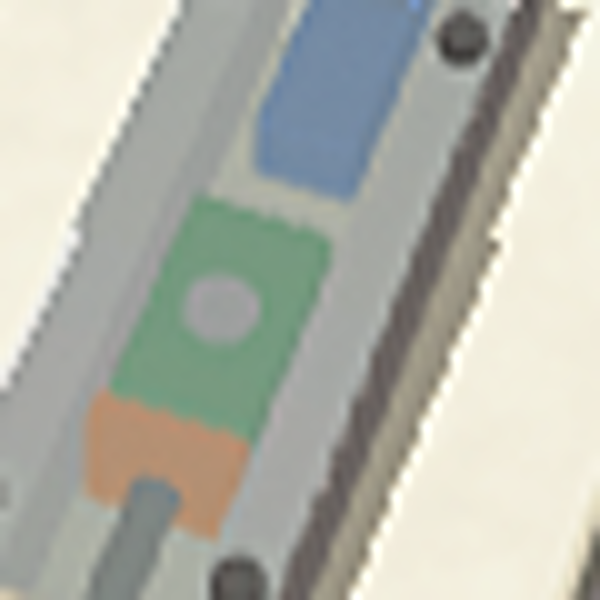

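The plate has been pushed in about 4.7 mm, the block is at rest against it, and the stick is clear. I'll withdraw along the channel and put the stick back where it lay.

```bash
python3 -m crank '-15 0 0 0 0 0 255;-30 0 0 0 0 0 255;-45 0 0 0 0 0 255;-60 0 0 0 0 0 255;-75 0 0 0 0 0 255;-90 0 0 0 0 0 255;-110 0 0 0 0 0 255;-130 0 0 0 0 0 255;-150 0 0 0 0 0 255;-170 0 0 0 0 0 255;-185 0 0 0 0 0 255;-185 0 0 0 0 0 255;-185 0 -30 0 0 0 255;-185 0 -70 0 0 0 255;-185 0 -70 0 0 0 255'
python3 -c "
from h import *
st();rel([.4255,-.3655,.125],98);rel([.4255,-.3655,.0285],98)"
```

```text
time: 29.22
tool_pos: [0.531, -0.2392, 0.1314]
tcp_rot: [2.21, 2.223, 0.004]
wrist_force: [-0.1, -0.3, -1.4]
width: 0.177
t 29.23 p [ 531.  -239.2  131.4] F [-0.15 -0.29 -1.35] w 15.1 yaw 90.32 z [ 0.007 -0.003 -1.   ]
shift mm [-125.7 -106.2    6. ] rot [ 0.0068  0.0037 -0.134 ] rows>= 3.0
shift mm [-125.4 -106.9  102.5] rot [ 0.0068  0.0037 -0.134 ] rows>= 4.0
```

```bash
python3 -m crank '-30 -26 0 0 0 -0.034 255;-60 -52 0 0 0 -0.067 255;-90 -78 0 0 0 -0.1 255;-126 -106 0 0 0 -0.134 255;-126 -106 0 0 0 -0.134 255;-126 -106 30 0 0 -0.134 255;-126 -106 60 0 0 -0.134 255;-126 -106 85 0 0 -0.134 255;-126 -106 90 0 0 -0.134 255;-126 -106 90 0 0 -0.134 255'
python3 -c "
from h import *
st();rel([.4255,-.3655,.0285],98)"
```

```text
time: 30.48
tool_pos: [0.4229, -0.3641, 0.0369]
tcp_rot: [-2.06, -2.37, -0.0]
wrist_force: [-0.3, 0.3, -1.5]
width: 0.172
t 30.48 p [ 422.9 -364.1   36.9] F [-0.27  0.34 -1.54] w 14.6 yaw 98.0 z [-0.001  0.001 -1.   ]
shift mm [-1.8  2.4  8.4] rot [-0.0005 -0.001   0.    ] rows>= 1.0
```

```bash
python3 -m crank '0 0 4 0 0 0 255;0 0 7 0 0 0 255;0 0 8.5 0 0 0 255;0 0 8.5 0 0 0 255'
python3 -m crank '0 0 0 0 0 0 255;0 0 0 0 0 0 255;0 0 0.5 0 0 0 255;0 0 0.5 0 0 0 255'
```

```text
time: 30.98
tool_pos: [0.4227, -0.365, 0.0289]
tcp_rot: [2.062, 2.37, 0.0]
wrist_force: [0.4, 0.7, -1.6]
width: 0.172
time: 31.48
tool_pos: [0.4227, -0.3649, 0.0282]
tcp_rot: [-2.062, -2.37, -0.0]
wrist_force: [0.4, -0.0, -1.0]
width: 0.17
```

```bash
python3 -m crank '0 0 0.5 0 0 0 255;0 0 0.7 0 0 0 255;0 0 0.7 0 0 0 200;0 0 0.7 0 0 0 150;0 0 0.7 0 0 0 80;0 0 0.7 0 0 0 0;0 0 0.7 0 0 0 0;0 0 0.7 0 0 0 0;0 0 0.7 0 0 0 0;0 0 -20 0 0 0 0;0 0 -60 0 0 0 0;0 0 -120 0 0 0 0;0 0 -160 0 0 0 0;0 0 -160 0 0 0 0;0 0 -160 0 0 0 0'
python3 plate.py 15; python3 -c "
from h import *
st();grab('scene','c15');grab('wrist','w15')
b=grab('side');print('dot',onz(b,300+21.9-.3,320+30.6,.049))"
```

```text
time: 33.35
tool_pos: [0.4223, -0.3645, 0.1876]
tcp_rot: [-2.061, -2.37, -0.0]
wrist_force: [-0.4, -0.3, -0.3]
width: 1.0
plate [  9  39  16  15 135] [15.93 45.48]
green [ 11  20  22  25 284] [21.94 31.4 ]
t 33.4 p [ 421.8 -364.1  186.6] F [-0.77 -0.57  0.05] w 84.7 yaw 97.96 z [-0.002  0.002 -1.   ]
dot [0.52625949 0.13805384 0.049     ]
```

View pics/c15.png

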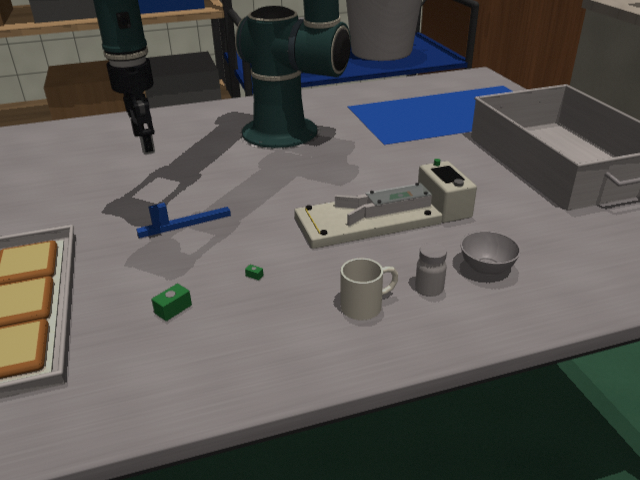

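View pics/w15.png

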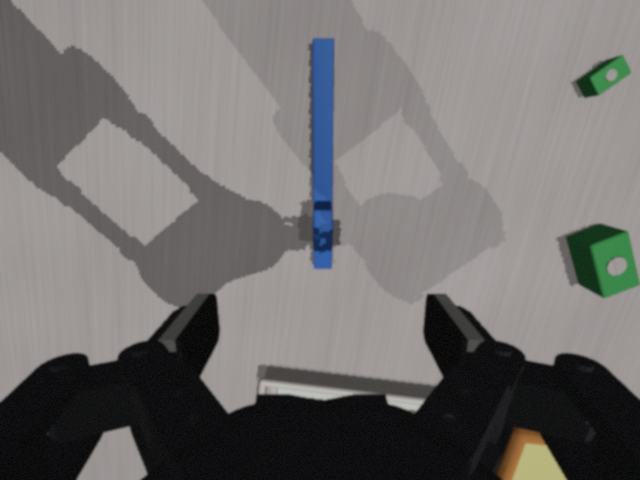

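View pics/side15z.png

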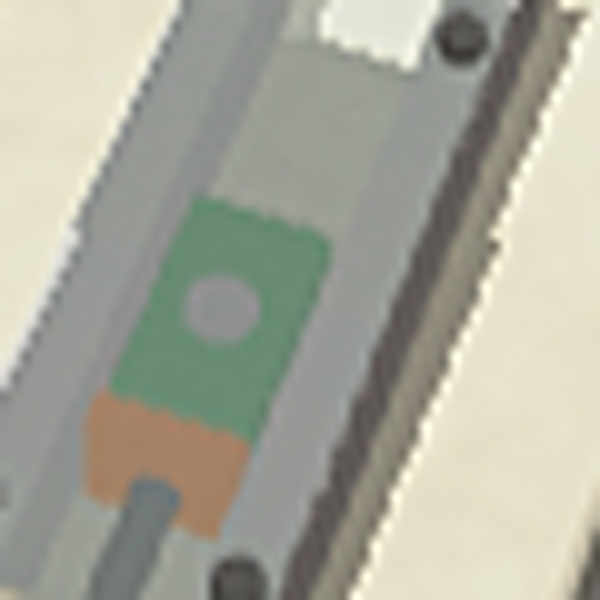

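The stick lies flat and released on the table at scene (184,222). The block stays against the plate at about 68 mm past the mouth, and the bowl, shaker and mug haven't moved. Handing in.

```bash
python3 -c "
from workcell import job
print(job.finish_job())"
```

```text
the job is handed in; nothing more can be done
None
```

The job is handed in at about 33.5 s of the 72 s limit. `finish_job` gives no verdict, so the results below rest on my own checks.

**What I did:** I set the middle-sized green block on the bed in front of the funnel and let it go. Then I gripped the stick by its handle and fed the block through the channel until it met the plate, at TCP y ≈ -0.040. I pressed the plate in small steps, withdrew the stick along the channel and laid it back about where it started.

**Last checks:**
- **Plate:** pressed in about 4.7 mm by its pixel shift in the side view, and about 5 mm by TCP travel since contact. It did not move when the stick came away.
- **Force:** the highest wrist reading along the feed was about 8.9 N, but I read it only at the end of each short move. The force between stick and block was not measured directly.
- **Block:** at rest under the cover, its centre about 68 mm past the mouth and within 1 mm of the channel's centreline.
- **Stick:** flat on the table, released, far from the checker.
- **Bowl, shaker and mug:** in the same places in the scene picture, compared by eye.

**Disagreements:** block and stick positions from different views differed by about 2 mm, within the stated calibration. No check failed.

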